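# Lock the stop screw: hold its head with a key, swing the locknut tight

### The job

Tighten the locknut on the grey adjusting stand without letting the brass-headed screw turn along with it. First drop the orange-handled holding key fully down over the brass bar head, with its tail lying in the stand's saddle, and let go of it; then swing the locknut's lever clockwise (seen from above) as far as it goes, to the green stripe. Leave the key in place on the head.

Things in the scene. Friction and masses are not known exactly. Their poses are not given: they have to be found in the camera images.
- orange_key: Loose steel key, ORANGE fin, 200 g; mm: Origin: middle of slot, underside; x along tail, z up. Body 72 (x) x 38 (y) x 32 high; slot in underside along x, open at both ends, 20 wide (mouth 24), 24 deep. Fin to grasp: 50 (x) x 14 (y), 32 to 72 above origin, centred. Tail 14 wide, 8 to 30 above origin, to x = +115. (A like key with BLUE fin is bystander: slot too narrow.)
- stand: Grey fixed stand; mm: plate 205x110x10. Origin: on the screw's axis at worktop height; x points to the saddle. Saddle at x = 90: 22 thick, walls 22 apart inside, 91 high, ledge at 69, takes the key's tail. A key fully down on the head has its origin 62 above the stand's, on the axis, x along the stand's x, 4 mm play each side. Green stripe on plate: lever's place when tight.
- screw (a joint): Screw's angle, rad, clockwise from above positive, 0 at start. Its brass bar head is 70 mm long (along the stand's x at 0), 12 thick, 64 to 86 above the worktop, top edges narrowed to 6. Turns easily: unless the key holds the head it is dragged along by the locknut. With the key on it may still turn up to about 0.2 until the play is taken up.
- locknut (a joint): Locknut's angle relative to the screw, rad, clockwise from above positive: 0 loose, 1.2 tight (hard stop); starts at 0 to 0.3. Stiff by friction: takes about 3.5 N at the lever's grip; stays where it is left.
- lever_knob (a point): Middle of the top of the black upright grip on the locknut lever's end: round post 16 mm thick, 49 to 105 above the worktop, on a circle of radius 85 mm round the stand's origin. With both joints 0 it is at 240 degrees counterclockwise from the stand's x (front right); both joints move it clockwise, to the front. The lever below it is 38 to 48 above the worktop.

How it is judged:
By the outcome, as a careful person would: the job done as asked, in the order asked, and still so for the second after the job is handed in, with the robot touching nothing.
It also fails if it takes over 51 s, if anything falls off the work surface, if the arm or the gripper's body presses on something with over 40 N, if the wrist force passes 120 N, or if a joint passes its speed limit or range.

### The arm

A 7-joint arm with a two-finger parallel gripper is mounted at the origin on a cart in front of the work surface, level with it; the furniture and walls round the work are solid. World frame = base frame: x ahead of the robot, y to its left, z up, the work surface at z = 0. Lengths are in m, angles in rad, forces in N, time in s.
With the tool pointing down it reaches from about 0.4 to 0.9 m from the base axis. Payload 5.5 kg.
Tool frame: the origin (TCP) lies on the centre line of the jaws, within the pads' length; the fingertips stand ahead of it and the grasp point (between the pads) lies 6 mm ahead of it (manip.tcp_to_tips is the z of the fingertips in the tool frame, in m); z points along the fingers, y is the line along which they close (so a half turn about z gives the same grasp; the last joint's range is limited). The gripper opens to 85 mm and grips with 20 to 120 N. Pads are 22 mm wide; open, the fingers measure 114 mm over their backs; the gripper's body (76 mm by 85 mm) begins 54 mm behind the grasp point. The pads swing forward as they close: fully open they stand 13 mm farther back than shut.
Start: joints at [1.496, 0.501, -0.427, 1.55, 0.221, 1.138, -0.21], TCP at [0.215, -0.613, 0.256] pointing down, gripper open.
Joint ranges: [-2.88, 2.88], [-0.31, 2.03], [-1.54, 1.56], [0.2, 2.42], [-1.41, 4.55], [0.19, 2.02], [-2.57, 2.57]. Speed limits (rad/s): [2.57, 2.57, 3.14, 3.14, 3.14, 3.14, 3.14].

### API

Orientations are given as a unit quaternion [w, x, y, z].
In Python, from cell import manip, get_image, get_calibration gives the robot as it stands (manip), with the cameras as plain functions.
- The arm moves only by the shell command python3 jog.py 'ROWS'. ROWS is one flat JSON list of numbers that holds 1 to 8 rows one after another, with no inner brackets; each row has 7 numbers: a rotation vector rx, ry, rz in rad, then dx, dy, dz in m, then the opening from 0.0 (shut) to 1.0 (fully open); each row is the pose to reach, as a shift and turn from the pose commanded when the command began, along the tool's axes at that moment; what a row does not reach only later rows make up. A row lasts 1/8 s, in which the tool goes at most 0.0625 m and 0.188 rad, less where a joint would pass 70% of its speed; a pose out of reach is approached as far as the arm can. The fingers move at their own pace and stop on an object; the grip force is fixed at half the most. Time passes only in rows, so rows that do not move let the fingers close. It prints the time, the measured TCP pose, the force, the opening and the grip force at its end. Input that does not fit is refused with a message, and nothing moves.
- manip.sense(): the state, without advancing time (a new reading comes with each control period).
- get_image(name): name is "side" or "top"; returns the picture (480x640x3 uint8, red, green, blue); there is no depth.
- get_calibration(name): a dict with "fov_y" (degrees; the focal length in pixels is half the picture's height over the tangent of half this angle, whatever the lens; pixels are square), "cx", "cy" (the principal point, pixels), "view" (4x4, takes a point from world to camera coordinates). Camera axes: x right, y down, z forward; pixel columns grow to the right and rows downward; lengths in m; the calibration is good to about 2 mm. A picture is of the moment at which its call begins. get_calibration takes no time and is no camera call.
- manip.sign_off(): hands the job in; it is judged then, once.
The state is a dict: "clock": time; "joint_positions": joint angles; "joint_velocities": joint speeds; "tau": joint torques, N m; "ee_pos": TCP position; "orientation": TCP orientation; "ft_force": force on the tool from outside, world axes, zero at the start; "ft_torque": the same for the moment, N m; "width": opening from 0.0 (shut) to 1.0 (fully open); "grasp_force": force on a finger pad.
Only numpy, scipy, OpenCV 4.12 (cv2) and the standard library are available. Lean on these libraries where they do the work, as an engineer would, in place of code of your own. Each camera call takes 0.05 s, during which the arm holds its last target. There are 200 camera calls.

## Working session

There is one attempt and no reset: what is moved stays moved. The work goes in short steps, Python scripts to look and compute and a shell command to move; the robot and the scene stay as the last step left them, time stands still between calls to the robot, and variables do not carry over. Pictures are saved under pics/ and viewed, at most 10 in all, crops included, and the job is handed in when it is done.

```bash
ls; mkdir -p pics; python3 - <<'E'
from cell import manip, get_image, get_calibration
import cv2
for n in("side","top"):
    c=get_calibration(n);print(n,c)
    cv2.imwrite(f"pics/{n}0.png",get_image(n)[:,:,::-1])
print(manip.tcp_to_tips,manip.sense())
E
```

```text
cell.py
jog.py
pics
side {'fov_y': 51.125315556570555, 'cx': 320.0663316167155, 'cy': 238.32215757347572, 'view': array([[-0.84512378, -0.53451563, -0.00767133,  0.41824979],
       [-0.31077842,  0.50294741, -0.80651142,  0.28823754],
       [ 0.43495123, -0.67921789, -0.59116874,  0.60959705],
       [ 0.        ,  0.        ,  0.        ,  1.        ]])}
top {'fov_y': 42.07748924373267, 'cx': 313.9956068102422, 'cy': 245.99249288349995, 'view': array([[ 0.00183778, -0.99990507, -0.01365547, -0.07918413],
       [-0.9998765 , -0.00162425, -0.0156314 ,  0.50619209],
       [ 0.01560774,  0.01368251, -0.99978457,  0.99501806],
       [ 0.        ,  0.        ,  0.        ,  1.        ]])}
0.025 {'clock': 0.1, 'joint_positions': array([ 1.49621269,  0.50175   , -0.42682046,  1.55134882,  0.22076971,
        1.13831939, -0.21029406]), 'joint_velocities': array([ 0.00135929, -0.0006438 , -0.00187975, -0.00179701, -0.00107553,
        0.00132485, -0.00071605]), 'tau': array([-1.05998683e-02, -5.70808947e+01, -5.83864510e+00, -2.81743366e+01,
        1.04495231e-02,  5.62265224e-03,  1.22656087e-05]), 'ee_pos': array([ 0.21518857, -0.61272025,  0.25536534]), 'orientation': array([-8.82432549e-04,  9.85766753e-01,  1.68116386e-01, -1.05568294e-04]), 'ft_force': array([ 0.11480345,  0.02833674, -0.6750104 ]), 'ft_torque': array([ 0.01084154, -0.00479935,  0.04617883]), 'grasp_force': 0.0, 'width': 1.0033635824917944}
```

View pics/side0.png

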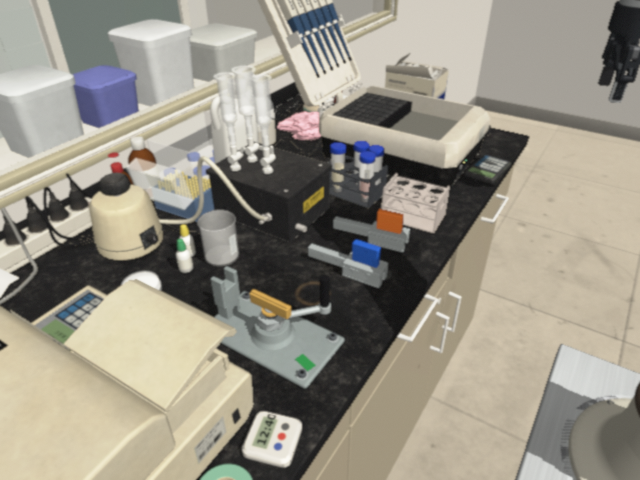

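View pics/top0.png

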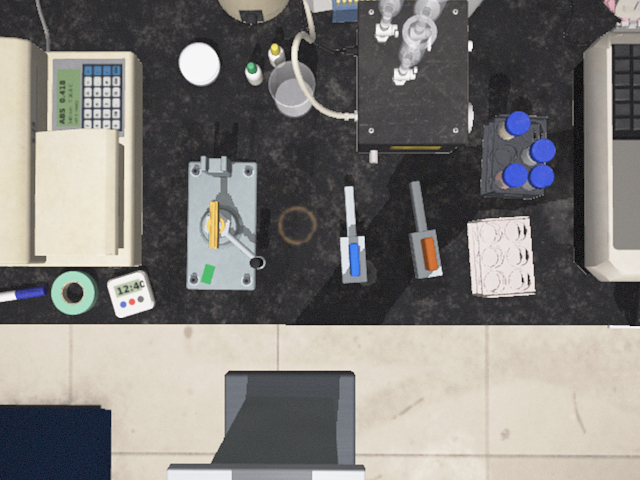

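The side view shows the orange fin at about (390,221), the brass head at (270,304) and the knob top at (324,280). In the top view they are at (430,253), (215,224) and (258,262), with the saddle at (215,165) and the green stripe at (208,273). Next I'll crop in and measure.

```bash
cat > h.py <<'E'
import numpy as np,cv2
from cell import manip, get_image, get_calibration
from scipy.spatial.transform import Rotation as R
def cal(n):
    c=get_calibration(n);f=240/np.tan(np.radians(c["fov_y"]/2))
    return np.array([[f,0,c["cx"]],[0,f,c["cy"]],[0,0,1]]),np.array(c["view"])
def ray(n,p):
    K,V=cal(n);d=V[:3,:3].T@np.linalg.solve(K,[p[0],p[1],1]);return -V[:3,:3].T@V[:3,3],d
def onz(n,p,z):
    o,d=ray(n,p);return o+d*(z-o[2])/d[2]
def tri(pt,ps):
    P=[cal(n)[0]@cal(n)[1][:3] for n in("top","side")]
    X=cv2.triangulatePoints(P[0],P[1],np.float64(pt),np.float64(ps)).ravel();return X[:3]/X[3]
def proj(n,X):
    K,V=cal(n);q=K@(V[:3,:3]@X+V[:3,3]);return q[:2]/q[2]
def go(target,yaw,grasp=True):
    """tool shift/turn to a downward pose; yaw=direction of tool x in world"""
    s=manip.sense();w,x,y,z=s["orientation"];r=R.from_quat([x,y,z,w])
    g=R.from_euler('z',yaw)*R.from_euler('x',np.pi)
    print("rv",(r.inv()*g).as_rotvec().round(3),"d",r.inv().apply(np.array(target)-s["ee_pos"]).round(4))
E
python3 - <<'E'
from h import *
a=cv2.imread("pics/top0.png");b=cv2.imread("pics/side0.png")
def crop(im,x,y,w,h,s):return cv2.resize(im[y:y+h,x:x+w],None,fx=s,fy=s,interpolation=cv2.INTER_CUBIC)
o=np.zeros((600,800,3),np.uint8)
def put(c,x,y):o[y:y+c.shape[0],x:x+c.shape[1]]=c
put(crop(a,180,150,90,145,4),0,0)       # top stand
put(crop(a,400,175,50,110,4),360,0)
put(crop(b,210,260,60,1,1),0,599)
put(crop(b,205,260,145,120,3),360,240) if False else None
put(crop(b,330,200,90,60,2),570,0)
put(crop(b,210,260,115,125,2),565,140)
put(crop(b,300,265,40,50,4),565,395)
cv2.imwrite("pics/c1.png",o)
for n,im in(("top",a),("side",b)):
    hsv=cv2.cvtColor(im,cv2.COLOR_BGR2HSV)
    for nm,lo,hi in(("orange",(5,180,90),(14,255,255)),("brass",(15,110,120),(24,255,255)),("green",(50,150,60),(75,255,255))):
        m=cv2.inRange(hsv,lo,hi);k,l,st,ce=cv2.connectedComponentsWithStats(m)
        for i in range(1,k):
            if st[i,4]>60:
                pts=np.argwhere(l==i)[:,::-1].astype(np.float32);print(n,nm,st[i],ce[i].round(1),cv2.minAreaRect(pts))
E
```

```text
top orange [421 238  16  32 326] [429.1 253.6] ((428.89190673828125, 253.85134887695312), (31.893404006958008, 11.343530654907227), 80.53767395019531)
top brass [207 201  11  47 398] [213.1 224.4] ((212.0, 224.0), (46.0, 10.0), 90.0)
side orange [131 150  22  10 124] [142.4 154.4] ((141.649169921875, 154.16575622558594), (21.181209564208984, 8.777324676513672), 3.012787342071533)
side orange [377 209  25  24 443] [389.  220.7] ((388.70587158203125, 220.67648315429688), (26.92145538330078, 17.947635650634766), 14.03624439239502)
side brass [303 187  21  25 214] [313.4 199.2] ((313.2950744628906, 199.25411987304688), (8.194360733032227, 29.32044792175293), 50.194427490234375)
side brass [250 289  41  30 623] [270.1 304.2] ((268.3887023925781, 305.88140869140625), (45.0675048828125, 19.51314353942871), 25.016895294189453)
side green [298 356  15  13 101] [304.9 362. ] ((304.7500305175781, 361.7500305175781), (14.849241256713867, 7.071067810058594), 45.0)
```

View pics/c1.png

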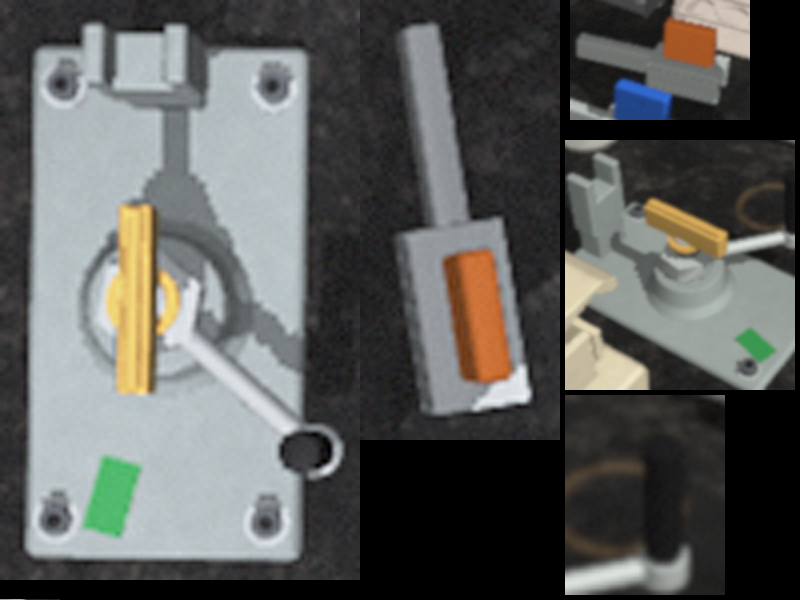

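The crop shows the fin's top face, centred near (432,253) in the top view. The key's yaw is about 8° and the stand's x axis is nearly world x. I'll enlarge further to get corners.

```bash
python3 - <<'E'
from h import *
a=cv2.imread("pics/top0.png");b=cv2.imread("pics/side0.png")
o=np.zeros((600,800,3),np.uint8)
def put(im,u,v,w,h,s,x,y,g=1):
    c=cv2.resize(im[v:v+h,u:u+w],None,fx=s,fy=s,interpolation=cv2.INTER_CUBIC);c=np.clip(c*float(g),0,255)
    for i in range(0,w,5):
        c[:4 if i%10 else 8,i*s]=(255,255,0)
    for i in range(0,h,5): c[i*s,:4 if i%10 else 8]=(255,255,0)
    o[y:y+c.shape[0],x:x+c.shape[1]]=c
put(b,370,200,40,40,7,0,0)
put(b,240,280,60,45,7,0,285)
put(a,200,195,30,60,6,430,0)
put(a,195,150,45,30,6,430,365)
put(b,210,265,40,60,4,620,0)
put(b,310,268,25,30,6,620,245,3)
put(a,245,250,25,25,4,710,450,3)
cv2.imwrite("pics/c2.png",o)
E
```

```text
Traceback (most recent call last):
ValueError: could not broadcast input array from shape (100,100,3) into shape (100,90,3)
```

```bash
python3 - <<'E'
from h import *
a=cv2.imread("pics/top0.png");b=cv2.imread("pics/side0.png")
o=np.zeros((600,800,3),np.uint8)
def put(im,u,v,w,h,s,x,y,g=1):
    c=cv2.resize(im[v:v+h,u:u+w],None,fx=s,fy=s,interpolation=cv2.INTER_CUBIC);c=np.clip(c*float(g),0,255)
    for i in range(0,w,5):
        c[:4 if i%10 else 8,i*s]=(255,255,0)
    for i in range(0,h,5): c[i*s,:4 if i%10 else 8]=(255,255,0)
    o[y:y+c.shape[0],x:x+c.shape[1]]=c
put(b,370,200,40,40,7,0,0)
put(b,240,280,60,45,7,0,285)
put(a,200,195,30,60,6,430,0)
put(a,195,150,45,30,6,430,365)
put(b,210,265,40,60,4,620,0)
put(b,310,268,25,19,6,620,245,3)
put(a,245,250,25,25,4,700,450,3)
cv2.imwrite("pics/c2.png",o)
E
```

```text
(no output)
```

View pics/c2.png

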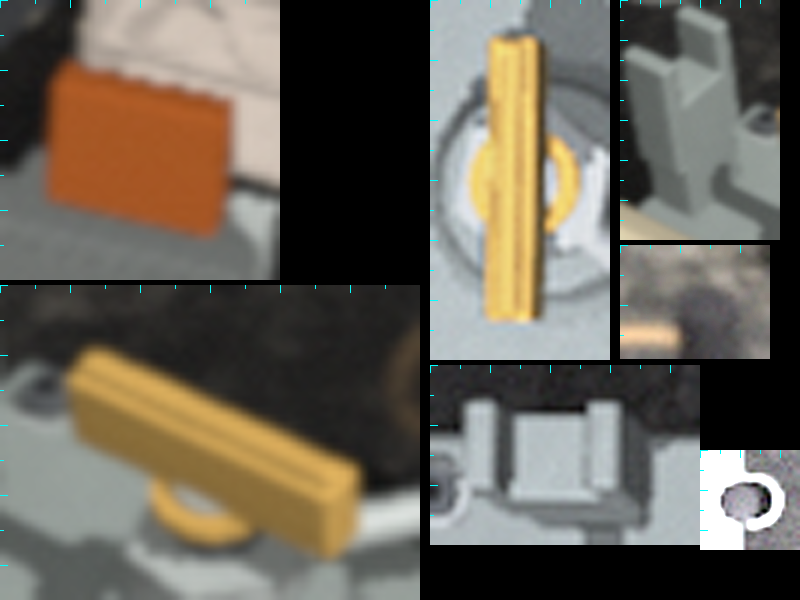

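The enlargements give corners for the fin's top, the bar head, the saddle walls and the knob. Converting to world and cross-checking heights next.

```bash
python3 - <<'E'
from h import *
np.set_printoptions(precision=4,suppress=True)
T={'far+x':(433.4,237.1),'far-x':(437.4,268.4),'near+x':(426.6,237.6)}
S={'far+x':(379.1,208.4),'far-x':(402.7,213.4),'near+x':(376.7,211.0)}
for k in T: print(k,"tri",tri(T[k],S[k]),"z72",onz("top",T[k],.072),"sideproj",proj("side",onz("top",T[k],.072)),S[k])
c=[onz("top",p,.072) for p in((433.4,237.1),(437.4,268.4),(426.6,237.6),(431.4,269.9))]
print("fin c",np.mean(c,0),"yaw",[np.arctan2(*(c[i]-c[i+1])[1::-1]) for i in(0,2)], "len",np.linalg.norm(c[0]-c[1]),"w",np.linalg.norm(c[0]-c[2]))
t1=onz("top",(405.3,181.8),.03);t0=onz("top",(421.8,230.3),.03)
# tail edges
for e in(((400-360+.5)/4+399.5,30/4+174.5,(428-360)/4+399.5,228/4+174.5),((438-360)/4+399.5,25/4+174.5,(469-360)/4+399.5,220/4+174.5)):
    p,q=onz("top",e[:2],.03),onz("top",e[2:],.03);print("tail edge",p,q,np.arctan2(*(p-q)[1::-1]))
f=lambda X,Y:((X+.5)/4+179.5,(Y+.5)/4+149.5)
pc=[onz("top",f(*q),.01) for q in((35,50),(307,50),(300,555),(27,553))];print("plate",*pc,"c",np.mean(pc,0))
print("yaw",[np.arctan2(*(pc[i]-pc[j])[1::-1]) for i,j in((0,3),(1,2))])
sc=onz("top",(213.3,163.3),.091);print("saddle",sc)
hc=onz("top",(213.3,224.4),.079);print("head",hc)
print("head ends",onz("top",(213.3,200.9),.08),onz("top",(213.3,247.9),.08))
# head far ridge ends, side/top
print("side of head ridge 86 proj",proj("side",hc*[1,1,0]+[.035,0,.086]),proj("side",hc*[1,1,0]+[-.035,0,.086]))
g=lambda X,Y:((X-700+.5)/4+244.5,(Y-450+.5)/4+249.5)
k=g(740,499);print("knob",k,onz("top",k,.105),proj("side",onz("top",k,.105)))
p=f(113,497);print("green",onz("top",p,.01))
E
```

```text
far+x tri [ 0.5198 -0.2569  0.0686] z72 [ 0.5188 -0.2568  0.072 ] sideproj [380.5185 207.0948] (379.1, 208.4)
far-x tri [ 0.4731 -0.2626  0.07  ] z72 [ 0.4723 -0.2626  0.072 ] sideproj [403.9453 212.6287] (402.7, 213.4)
near+x tri [ 0.5193 -0.2467  0.0684] z72 [ 0.518  -0.2467  0.072 ] sideproj [378.4875 209.6361] (376.7, 211.0)
fin c [ 0.4948 -0.2549  0.072 ] yaw [np.float64(0.12564134382546802), np.float64(0.1462093938768285)] len 0.04686921440123675 w 0.010114545827948133
tail edge [ 0.6058 -0.2274  0.03  ] [ 0.5287 -0.238   0.03  ] 0.1369605649636389
tail edge [ 0.6077 -0.2419  0.03  ] [ 0.5318 -0.2539  0.03  ] 0.1562786657858701
plate [0.6399 0.1225 0.01  ] [0.6399 0.0138 0.01  ] [0.4387 0.0159 0.01  ] [0.4392 0.1247 0.01  ] c [0.5394 0.0692 0.01  ]
yaw [np.float64(-0.010919910329504765), np.float64(-0.01056548492751727)]
saddle [0.626  0.0684 0.091 ]
head [0.5369 0.0701 0.079 ]
head ends [0.5717 0.07   0.08  ] [0.5021 0.0697 0.08  ]
side of head ridge 86 proj [251.9153 288.7497] [289.7619 305.8178]
knob (254.625, 261.875) [0.4818 0.0057 0.105 ] [324.9082 276.0883]
green [0.4616 0.0905 0.01  ]
```

```bash
python3 -c "
from h import *
go((.495,-.2535,.16),.141)"
```

```text
rv [-0.002  0.     0.197] d [ 0.383  -0.246   0.0958]
```

```bash
python3 jog.py '[0,0,0.1,0.048,-0.031,0,0.4,0,0,0.197,0.096,-0.062,0,0.4,0,0,0.197,0.144,-0.093,0,0.4,0,0,0.197,0.192,-0.123,0,0.4,0,0,0.197,0.240,-0.154,0.02,0.4,0,0,0.197,0.288,-0.185,0.03,0.4,0,0,0.197,0.336,-0.216,0.06,0.4,0,0,0.197,0.383,-0.246,0.095,0.4]'
python3 -c "
from h import *
go((.495,-.2535,.062),.141)"
```

```text
clock: 1.1
ee_pos: [0.4936, -0.2565, 0.1638]
orientation: [0.0, 0.998, 0.07, 0.001]
ft_force: [0.1, -0.6, -0.8]
width: 0.401
grasp_force: 0.0
rv [ 0.001 -0.001 -0.   ] d [ 0.0017 -0.0029  0.1017]
```

```bash
python3 jog.py '[0,0,0,0,0,0.03,0.4,0,0,0,0,0,0.06,0.4,0,0,0,0,0,0.085,0.4,0,0,0,0,0,0.098,0.4,0,0,0,0,0,0.098,0.4,0,0,0,0,0,0.098,0]'
python3 jog.py '[0,0,0,0,0,0,0,0,0,0,0,0,0,0,0,0,0,0,0,0,0,0,0,0,0,0,0,0]'
```

```text
clock: 1.85
ee_pos: [0.4931, -0.2578, 0.067]
orientation: [0.0, 0.998, 0.07, 0.001]
ft_force: [0.3, 2.2, 0.2]
width: 0.199
grasp_force: 0.7
clock: 2.35
ee_pos: [0.4925, -0.2581, 0.0666]
orientation: [0.0, 0.998, 0.07, 0.0]
ft_force: [-0.9, -1.0, 2.6]
width: 0.154
grasp_force: 61.5
```

```bash
python3 jog.py '[0,0,0,0,0,-0.03,0,0,0,0,0,0,-0.08,0,0,0,0,0,0,-0.135,0,0,0,0,0,0,-0.135,0,0,0,0,0,0,-0.135,0]'
python3 -c "
from h import *
go((.5345,.0697,.2),-.014)"
```

```text
clock: 2.98
ee_pos: [0.4917, -0.2578, 0.2005]
orientation: [-0.0, 0.998, 0.07, -0.0]
ft_force: [-0.1, 0.0, -1.6]
width: 0.153
grasp_force: 60.9
rv [-0.     0.001  0.155] d [ 0.0883 -0.3182  0.0005]
```

```bash
python3 jog.py '[0,0,0.02,0.013,-0.045,0,0,0,0,0.06,0.026,-0.09,0,0,0,0,0.1,0.04,-0.145,0,0,0,0,0.14,0.056,-0.2,0,0,0,0,0.155,0.072,-0.255,0,0,0,0,0.155,0.082,-0.295,0,0,0,0,0.155,0.088,-0.318,0,0,0,0,0.155,0.088,-0.318,0,0]'
python3 jog.py '[0,0,0,0,0,0,0,0,0,0,0,0,0,0,0,0,0,0,0,0,0,0,0,0,0,0,0,0]'
python3 - <<'E'
from h import *
a=get_image("top")[:,:,::-1];b=get_image("side")[:,:,::-1]
cv2.imwrite("pics/top1.png",a);cv2.imwrite("pics/side1.png",b)
o=np.zeros((600,800,3),np.uint8)
c=cv2.resize(a[120:295,150:280],None,fx=3,fy=3,interpolation=cv2.INTER_CUBIC);o[:525,:390]=c
c=cv2.resize(b[140:340,180:380],None,fx=2,fy=2,interpolation=cv2.INTER_CUBIC);o[:400,400:]=c
cv2.imwrite("pics/c3.png",o)
print(manip.sense()["ee_pos"],manip.sense()["ft_force"])
E
```

```text
clock: 3.98
ee_pos: [0.5334, 0.0719, 0.1992]
orientation: [-0.001, 1.0, -0.005, -0.002]
ft_force: [0.0, -1.2, -2.0]
width: 0.154
grasp_force: 60.9
clock: 4.47
ee_pos: [0.535, 0.0687, 0.2012]
orientation: [0.0, 1.0, -0.008, 0.0]
ft_force: [-0.2, -0.4, -1.2]
width: 0.153
grasp_force: 60.9
[0.53503665 0.06909602 0.20127043] [-0.64776974  0.04262634 -2.05635328]
```

View pics/c3.png

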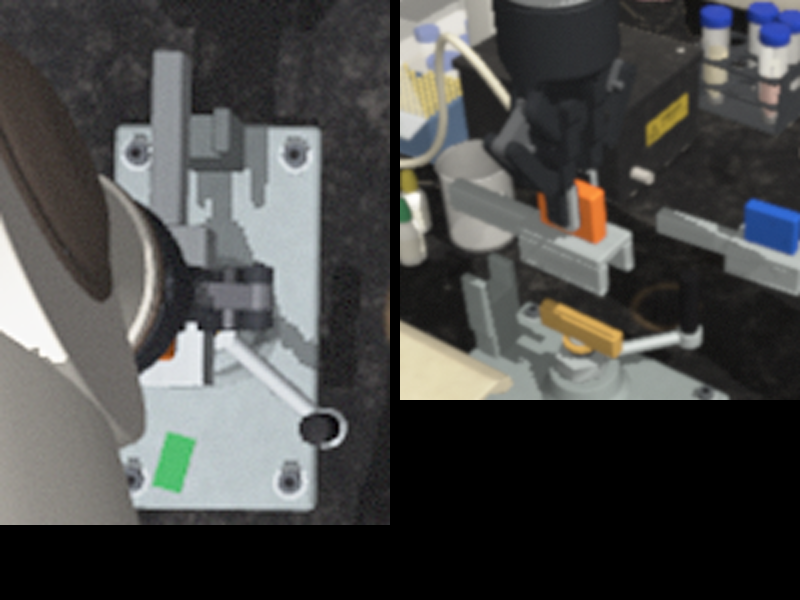

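The key hangs over the head with the tail pointing along the stand's x. The tail end is at crop (169,52), i.e. pixel (206,137) in the top view.

```bash
python3 - <<'E'
from h import *
np.set_printoptions(precision=4,suppress=True)
f=lambda X,Y:((X+.5)/3+149.5,(Y+.5)/3+119.5)
e=onz("top",f(168.8,52),.1645);b=onz("top",f(167,220),.1645);print(e,b,np.arctan2(*(e-b)[1::-1]))
# body -x top edge: row 385 (end of body, z=.1665), right body top edge
print("body -x end",onz("top",f(175,386),.1345+.032))
# cross check with the side view: tail end upper corner, slot body bottom corners
g=lambda X,Y:((X-400+.5)/2+179.5,(Y+.5)/2+139.5)
for n,p in (("tail end near top",(450,180)),("body -x near bottom",(606,291)),("body +x near bottom",(521,257))):
    print(n,g(*p))
y=-.014
for k in((.115,.007,.03),(-.036,.019,0),(.036,.019,0)):
    X=np.array([.5365,.0695,.1345])+R.from_euler('z',y).apply(k);print(X,proj("side",X),proj("top",X))
E
```

```text
[0.6506 0.0655 0.1645] [0.575  0.066  0.1645] -0.0061580515628837755
body -x end [0.5004 0.0617 0.1665]
tail end near top (204.75, 229.75)
body -x near bottom (282.75, 285.25)
body +x near bottom (240.25, 268.25)
[0.6516 0.0749 0.1645] [203.0536 232.0797] [199.0138 136.2797]
[0.5008 0.089  0.1345] [280.9682 288.6092] [192.6636 248.3155]
[0.5728 0.088  0.1345] [240.6494 270.4149] [193.6353 196.728 ]
```

```bash
python3 jog.py '[0,0,0,0,-0.003,0,0,0,0,0,0,-0.003,0.02,0,0,0,0,0,-0.003,0.04,0,0,0,0,0,-0.003,0.055,0,0,0,0,0,-0.003,0.055,0,0,0,0,0,-0.003,0.055,0]'
python3 jog.py '[0,0,0,0,0,0.006,0,0,0,0,0,0,0.012,0,0,0,0,0,0,0.016,0,0,0,0,0,0,0.018,0,0,0,0,0,0,0.018,0,0,0,0,0,0,0.018,0]'
```

```text
clock: 5.32
ee_pos: [0.5353, 0.0727, 0.1466]
orientation: [-0.0, 1.0, -0.007, 0.0]
ft_force: [0.9, 0.2, -0.8]
width: 0.151
grasp_force: 60.7
clock: 6.08
ee_pos: [0.5352, 0.0724, 0.1284]
orientation: [0.0, 1.0, -0.007, 0.0]
ft_force: [-0.8, 0.3, 2.0]
width: 0.152
grasp_force: 61.4
```

```bash
python3 jog.py '[0,0,0,0,0,0.002,0,0,0,0,0,0,0.002,0,0,0,0,0,0,0.002,0]'
python3 - <<'E'
from h import *
a=get_image("top")[:,:,::-1];b=get_image("side")[:,:,::-1]
o=np.zeros((600,800,3),np.uint8)
o[:525,:390]=cv2.resize(a[120:295,150:280],None,fx=3,fy=3,interpolation=cv2.INTER_CUBIC)
o[:400,400:]=cv2.resize(b[220:353,200:333],(400,400),interpolation=cv2.INTER_CUBIC)
cv2.imwrite("pics/c4.png",o)
E
```

```text
clock: 6.45
ee_pos: [0.5353, 0.0725, 0.1283]
orientation: [0.001, 1.0, -0.007, 0.0]
ft_force: [-6.0, -2.3, 18.9]
width: 0.148
grasp_force: 64.0
```

View pics/c4.png

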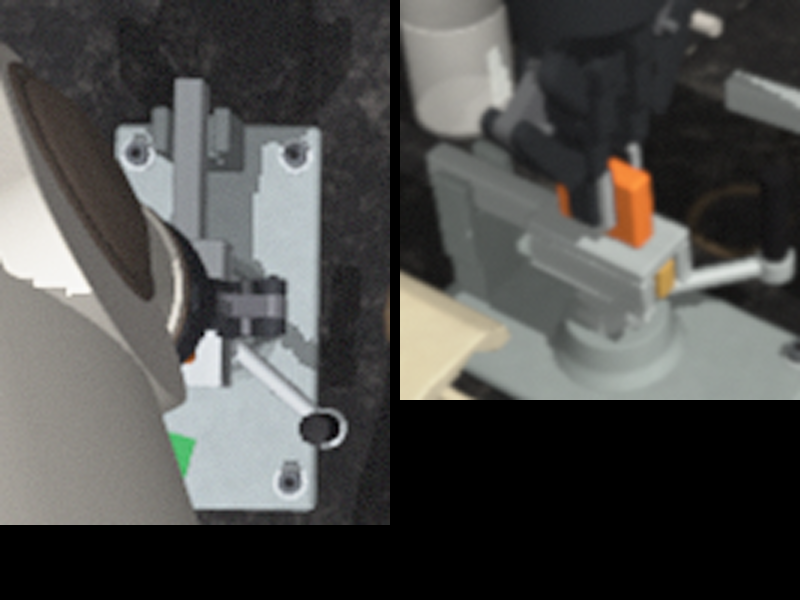

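The key is seated: the brass shows in the slot end, the tail lies between the saddle walls, and it bottomed out at the expected height. Releasing.

```bash
python3 jog.py '[0,0,0,0,0,-0.002,0,0,0,0,0,0,-0.002,0.4,0,0,0,0,0,-0.002,0.4,0,0,0,0,0,-0.002,0.4,0,0,0,0,0,-0.04,0.4,0,0,0,0,0,-0.09,0.4,0,0,0,0,0,-0.09,0.4,0,0,0,0,0,-0.09,0.4]'
python3 - <<'E'
from h import *
np.set_printoptions(precision=4,suppress=True)
print(manip.sense()["joint_positions"])
go((.4818,.0057,.22),np.radians(50))
O=np.array([.5365,.0697])
for a in(230,220,210,200,190,180,172,166,160):print(a,O+.085*np.array([np.cos(np.radians(a-.8)),np.sin(np.radians(a-.8))]))
E
```

```text
clock: 7.55
ee_pos: [0.5348, 0.0721, 0.2158]
orientation: [0.0, 1.0, -0.007, -0.0]
ft_force: [0.0, -0.4, -0.6]
width: 0.399
grasp_force: 0.0
[ 0.331   0.3853 -0.6332  1.8638  0.2716  0.9794 -2.0055]
rv [ 0.     0.    -0.887] d [-0.052   0.0672 -0.0041]
230 [0.481  0.0054]
220 [0.4706 0.016 ]
210 [0.4623 0.0282]
200 [0.4562 0.0417]
190 [0.4526 0.0561]
180 [0.4515 0.0709]
172 [0.4525 0.0827]
166 [0.4543 0.0914]
160 [0.457  0.0999]
```

```bash
python3 jog.py '[0,0,0.18,0,0,0,0.4,0,0,0.36,-0.01,0.01,0,0.4,0,0,0.54,-0.02,0.02,0,0.4,0,0,0.72,-0.03,0.03,0,0.4,0,0,0.9,-0.04,0.045,0,0.4,0,0,1.08,-0.052,0.06,0,0.4,0,0,1.26,-0.052,0.067,0,0.4,0,0,1.44,-0.052,0.067,0,0.4]'
python3 jog.py '[0,0,0.18,0,0,0,0.4,0,0,0.36,0,0,0,0.4,0,0,0.54,0,0,0,0.4,0,0,0.72,0,0,0,0.4,0,0,0.81,0,0,0,0.4,0,0,0.81,0,0,0,0.4,0,0,0.81,0,0,0,0.4]'
python3 - <<'E'
from h import *
np.set_printoptions(precision=4,suppress=True)
print(manip.sense()["joint_positions"])
a=get_image("top")[:,:,::-1];b=get_image("side")[:,:,::-1]
o=np.zeros((600,800,3),np.uint8)
o[:525,:390]=cv2.resize(a[120:295,150:280],None,fx=3,fy=3,interpolation=cv2.INTER_CUBIC)
o[:400,400:]=cv2.resize(b[220:353,210:343],(400,400),interpolation=cv2.INTER_CUBIC)
cv2.imwrite("pics/c5.png",o)
go((.4818,.0057,.092),np.radians(230))
E
```

```text
clock: 8.55
ee_pos: [0.4787, 0.007, 0.2079]
orientation: [0.01, 0.841, -0.541, -0.012]
ft_force: [0.2, -1.2, -1.1]
width: 0.398
grasp_force: 0.0
clock: 9.43
ee_pos: [0.482, -0.0119, 0.1869]
orientation: [-0.005, -0.573, 0.82, 0.015]
ft_force: [-0.2, 0.1, 0.5]
width: 0.399
grasp_force: 0.0
[-1.0438  0.9566  1.5645  2.0473 -1.0031  1.3283 -2.5719]
rv [0.031 0.005 0.348] d [-0.0145  0.0037  0.0959]
```

View pics/c5.png

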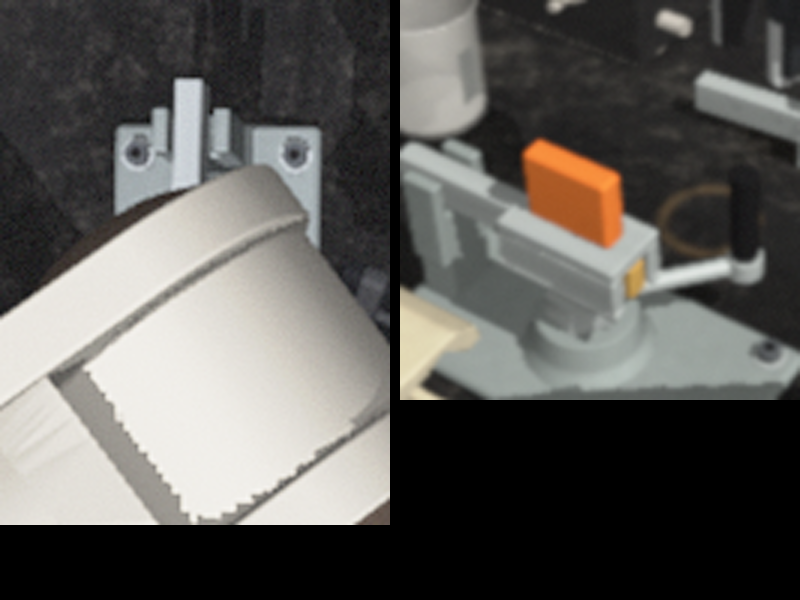

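The key stayed seated, with the fin upright and the tail in the saddle. My turn went toward the j7 limit, so I'm unwinding it the other way.

```bash
python3 jog.py '[0,0,-0.15,0,0,-0.02,0.4,0,0,-0.3,0,0,-0.04,0.4,0,0,-0.48,0,0,-0.04,0.4,0,0,-0.66,0,0,-0.04,0.4,0,0,-0.84,0,0,-0.04,0.4,0,0,-1.0,0,0,-0.04,0.4,0,0,-1.0,0,0,-0.04,0.4]'
python3 -c "
from h import *
np.set_printoptions(precision=3,suppress=True)
print(manip.sense()['joint_positions'])
go((.4818,.0057,.22),np.radians(50))"
```

```text
clock: 10.4
ee_pos: [0.4836, -0.0115, 0.2277]
orientation: [-0.005, 0.895, -0.445, -0.015]
ft_force: [-0.1, 0.0, -0.3]
width: 0.401
grasp_force: 0.0
[-1.065  0.662  1.443  2.009 -0.733  1.186 -1.799]
rv [-0.025  0.027 -1.795] d [-0.015 -0.009  0.008]
```

```bash
python3 jog.py '[0,0,-0.18,0,0,0,0.4,0,0,-0.36,0,0,0,0.4,0,0,-0.54,0,0,0,0.4,0,0,-0.72,0,0,0,0.4,0,0,-0.9,0,0,0,0.4,0,0,-1.08,0,0,0,0.4,0,0,-1.26,0,0,0,0.4,0,0,-1.4,0,0,0,0.4]'
python3 -c "
from h import *
np.set_printoptions(precision=3,suppress=True)
print(manip.sense()['joint_positions'])
go((.4818,.0057,.22),np.radians(50))"
```

```text
clock: 11.4
ee_pos: [0.4833, -0.0122, 0.2271]
orientation: [-0.013, 0.971, 0.237, -0.01]
ft_force: [-0.4, 0.2, 0.0]
width: 0.401
grasp_force: 0.0
[-0.922  0.397  1.114  2.007 -0.436  1.027 -0.684]
rv [-0.031  0.007 -0.393] d [ 0.007 -0.016  0.007]
```

```bash
python3 jog.py '[-0.03,0.007,-0.18,0.007,-0.016,0,0.4,-0.03,0.007,-0.36,0.007,-0.016,0.007,0.4,-0.03,0.007,-0.393,0.007,-0.016,0.007,0.4,-0.03,0.007,-0.393,0.007,-0.016,0.007,0.4,-0.03,0.007,-0.393,0.007,-0.016,0.007,0.4]'
python3 -c "
from h import *
np.set_printoptions(precision=3,suppress=True)
print(manip.sense()['joint_positions'])
go((.4818,.0057,.092),np.radians(50))"
```

```text
clock: 12.02
ee_pos: [0.4821, 0.005, 0.2201]
orientation: [-0.0, 0.907, 0.421, -0.001]
ft_force: [-0.1, -0.4, 0.5]
width: 0.402
grasp_force: 0.0
[-0.923  0.346  1.028  2.033 -0.363  0.958 -0.41 ]
rv [-0.001  0.001 -0.005] d [ 0.    -0.001  0.128]
```

```bash
python3 jog.py '[0,0,0,0,0,0.05,0.4,0,0,0,0,0,0.09,0.4,0,0,0,0,0,0.115,0.4,0,0,0,0,0,0.128,0.4,0,0,0,0,0,0.128,0.4]'
python3 - <<'E'
from h import *
a=get_image("top")[:,:,::-1];b=get_image("side")[:,:,::-1]
o=np.zeros((600,800,3),np.uint8)
o[:525,:390]=cv2.resize(a[120:295,150:280],None,fx=3,fy=3,interpolation=cv2.INTER_CUBIC)
o[:400,400:]=cv2.resize(b[220:353,220:353],(400,400),interpolation=cv2.INTER_CUBIC)
cv2.imwrite("pics/c6.png",np.clip(o*1.5,0,255))
E
```

```text
clock: 12.65
ee_pos: [0.4815, 0.005, 0.0915]
orientation: [-0.0, 0.907, 0.421, -0.001]
ft_force: [0.0, 0.2, 0.9]
width: 0.397
grasp_force: 0.0[ WARN:0@1.210] global loadsave.cpp:1063 imwrite_ Unsupported depth image for selected encoder is fallbacked to CV_8U.
```

View pics/c6.png

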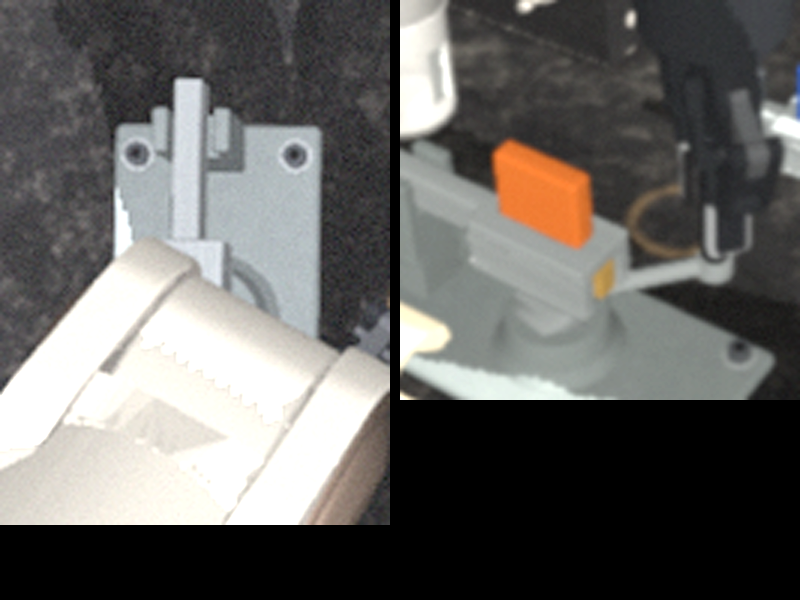

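The jaws straddle the lever post with the fingertips just above the lever arm. Now sweeping along the arc.

```bash
python3 jog.py '[0,0,0.1,0.0004,-0.0085,0,0.4,0,0,0.2,0.0017,-0.017,0,0.4,0,0,0.3,0.0038,-0.025,0,0.4,0,0,0.42,0.0074,-0.0347,0,0.4,0,0,0.54,0.0121,-0.0437,0,0.4,0,0,0.66,0.0179,-0.0521,0,0.4,0,0,0.78,0.0246,-0.0598,0,0.4,0,0,0.9,0.0322,-0.0666,0,0.4]'
python3 -c "
from h import *
np.set_printoptions(precision=3,suppress=True)
s=manip.sense();print(s['joint_positions'])
p=s['ee_pos'][:2]-[.5365,.0697];print(np.degrees(np.arctan2(p[1],p[0])),np.hypot(*p))
"
```

```text
clock: 13.75
ee_pos: [0.4523, 0.0723, 0.0932]
orientation: [0.0, 1.0, -0.017, 0.0]
ft_force: [-0.2, -3.6, -0.4]
width: 0.404
grasp_force: 1.9
[-1.048  0.64   1.047  2.177 -0.814  0.79  -1.067]
178.197682560221 0.08422369185171659
```

```bash
python3 jog.py '[0,0,0.06,0.0002,-0.005,0,0.4,0,0,0.12,0.0006,-0.01,0,0.4,0,0,0.15,0.001,-0.0127,0,0.4,0,0,0.15,0.001,-0.0127,0,0.4]'
python3 jog.py '[0,0,0.03,0,-0.0025,0,0.4,0,0,0.05,0.0001,-0.0043,0,0.4,0,0,0.05,0.0001,-0.0043,0,0.4]'
python3 jog.py '[0,0,0.03,0,-0.0025,0,0.4,0,0,0.05,0.0001,-0.0043,0,0.4,0,0,0.05,0.0001,-0.0043,0,0.4]'
```

```text
clock: 14.25
ee_pos: [0.4534, 0.0857, 0.0925]
orientation: [-0.0, 0.996, -0.089, -0.0]
ft_force: [0.2, -2.4, 1.8]
width: 0.397
grasp_force: 1.2
clock: 14.62
ee_pos: [0.4539, 0.09, 0.0919]
orientation: [0.0, 0.993, -0.114, -0.001]
ft_force: [0.6, -2.9, 0.7]
width: 0.401
grasp_force: 1.2
clock: 15.0
ee_pos: [0.4548, 0.0943, 0.0918]
orientation: [0.0, 0.99, -0.139, -0.001]
ft_force: [0.9, -2.8, -0.1]
width: 0.398
grasp_force: 1.0
```

```bash
python3 jog.py '[0,0,0.03,0,-0.0025,0,0.4,0,0,0.05,0.0001,-0.0043,0,0.4,0,0,0.05,0.0001,-0.0043,0,0.4]'
python3 jog.py '[0,0,0.03,0,-0.0025,0,0.4,0,0,0.03,0,-0.0025,0,0.4]'
python3 jog.py '[0,0,0.03,0,-0.0025,0,0.4,0,0,0.03,0,-0.0025,0,0.4]'
```

```text
clock: 15.38
ee_pos: [0.456, 0.0984, 0.0919]
orientation: [0.0, 0.987, -0.164, -0.001]
ft_force: [0.9, -2.1, 0.2]
width: 0.403
grasp_force: 1.1
clock: 15.62
ee_pos: [0.4568, 0.1008, 0.0918]
orientation: [0.0, 0.984, -0.178, -0.001]
ft_force: [0.7, -2.3, 0.0]
width: 0.403
grasp_force: 1.0
clock: 15.88
ee_pos: [0.4577, 0.1031, 0.0919]
orientation: [0.0, 0.981, -0.193, -0.001]
ft_force: [1.3, -2.2, 0.5]
width: 0.401
grasp_force: 1.0
```

```bash
for i in 1 2; do :; done; python3 jog.py '[0,0,0.03,0,-0.0025,0,0.4,0,0,0.03,0,-0.0025,0,0.4]'
python3 jog.py '[0,0,0.03,0,-0.0025,0,0.4,0,0,0.03,0,-0.0025,0,0.4]'
python3 - <<'E'
from h import *
a=get_image("top")[:,:,::-1];b=get_image("side")[:,:,::-1]
o=np.zeros((600,800,3),np.uint8)
o[:525,:390]=cv2.resize(a[120:295,150:280],None,fx=3,fy=3,interpolation=cv2.INTER_CUBIC)
o[:400,400:]=cv2.resize(b[250:383,220:353],(400,400),interpolation=cv2.INTER_CUBIC)
cv2.imwrite("pics/c7.png",np.clip(o*1.4,0,255).astype(np.uint8))
E
```

```text
clock: 16.12
ee_pos: [0.4586, 0.1054, 0.0918]
orientation: [0.0, 0.978, -0.208, -0.001]
ft_force: [0.2, -3.4, -0.3]
width: 0.399
grasp_force: 1.0
clock: 16.38
ee_pos: [0.4595, 0.1071, 0.0918]
orientation: [0.001, 0.975, -0.223, -0.001]
ft_force: [0.1, -4.1, 0.5]
width: 0.401
grasp_force: 2.0
```

View pics/c7.png

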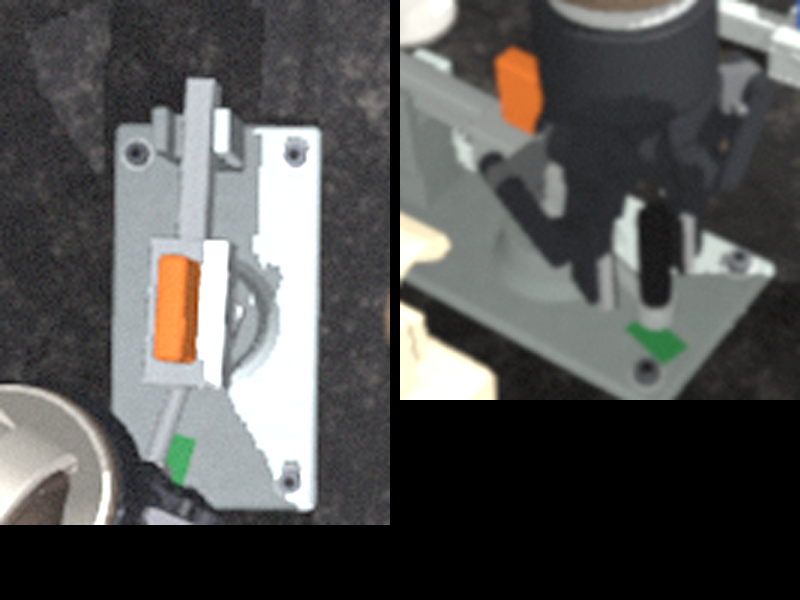

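The lever is over the stripe, the key still sits on the head with its tail in the saddle, and the force is starting to climb. I'll press on to the stop in small steps.

```bash
python3 jog.py '[0,0,0.02,0,-0.002,0,0.4,0,0,0.02,0,-0.002,0,0.4]'
python3 jog.py '[0,0,0.02,0,-0.002,0,0.4,0,0,0.02,0,-0.002,0,0.4,0,0,0.02,0,-0.002,0,0.4]'
```

```text
clock: 16.73
ee_pos: [0.46, 0.1075, 0.0918]
orientation: [0.001, 0.972, -0.233, -0.001]
ft_force: [-0.4, -8.7, 1.6]
width: 0.401
grasp_force: 3.9
clock: 17.1
ee_pos: [0.4604, 0.1077, 0.0918]
orientation: [0.002, 0.97, -0.243, -0.001]
ft_force: [-2.0, -12.0, 2.4]
width: 0.402
grasp_force: 5.7
```

```bash
python3 jog.py '[0,0,0,0,0.006,0,0.4,0,0,0,0,0.011,0,0.45,0,0,0,0,0.011,0,0.45,0,0,0,0,0.011,-0.04,0.45,0,0,0,0,0.011,-0.09,0.45,0,0,0,-0.03,0.011,-0.14,0.45,0,0,0,-0.07,0.011,-0.16,0.45,0,0,0,-0.07,0.011,-0.16,0.45]'
python3 - <<'E'
from h import *
a=get_image("top")[:,:,::-1];b=get_image("side")[:,:,::-1]
o=np.zeros((600,800,3),np.uint8)
o[:525,:390]=cv2.resize(a[120:295,150:280],None,fx=3,fy=3,interpolation=cv2.INTER_CUBIC)
o[:400,400:]=cv2.resize(b[250:383,210:343],(400,400),interpolation=cv2.INTER_CUBIC)
cv2.imwrite("pics/c8.png",np.clip(o*1.4,0,255).astype(np.uint8))
print(manip.sense()["joint_positions"])
E
```

```text
clock: 18.1
ee_pos: [0.392, 0.1406, 0.2526]
orientation: [-0.004, 0.972, -0.236, -0.004]
ft_force: [0.1, -0.3, -0.3]
width: 0.451
grasp_force: 0.0
[-1.72063591  0.33470402  1.56222686  2.1422476  -0.39770738  1.03432958
 -2.00184842]
```

View pics/c8.png

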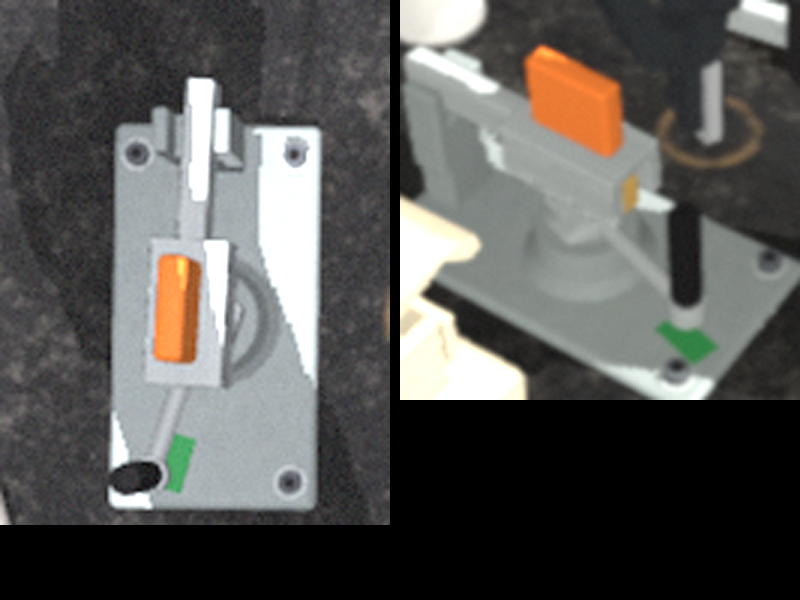

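The lever has stalled at its stop: 12 N against about 3.5 N of friction, with no further motion. The key is still seated with its tail in the saddle, and the robot is clear. Handing in.

```bash
python3 - <<'E'
from h import *
p=onz("top",(191.8,278.7),.105)[:2]-[.5365,.0697];print(np.degrees(np.arctan2(p[1],p[0])),np.hypot(*p))
print(manip.sign_off())
E
```

```text
161.49374297751757 0.08346336943801928
the job is handed in; nothing more can be done
None
```

I handed the job in: the holding key is on the brass head with its tail in the saddle, and the locknut lever is at its stop, over the green stripe. Two joints read about 0.002 rad past their rounded limits during the work (j7 and j3 at an over-rotation I unwound, j3 again at the end), and sign-off returned no verdict.

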